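Count to the third gap and file the bobbin case

ROBOT

A 7-joint arm with a two-finger parallel gripper is mounted at the origin on the work surface. World frame = base frame: x ahead of the robot, y to its left, z up, the work surface at z = 0. Lengths are in mm, angles in degrees, forces in N, time in s.
With the tool pointing down it reaches from about 400 to 750 mm from the base axis. Payload 19.5 kg.
Tool frame: the origin (TCP) lies at the very end of the fingers, on their centre line; the grasp point (between the pads) lies 19 mm behind it; z points along the fingers, y is the direction in which the jaws open and shut (so a half turn about z gives the same grasp; the last joint's range is limited). The gripper opens to 85 mm and grips with 20 to 120 N. Pads are 22 mm wide; open, the fingers measure 114 mm over their backs; the gripper's body (76 mm by 85 mm) begins 54 mm behind the grasp point. The pads swing forward as they close: fully open they stand 13 mm farther back than shut.
Start: joints at [-72.061, 40.479, -1.581, 85.061, 1.261, 54.483, -4.326], TCP at [199.742, 539.162, 210.368] pointing down, gripper open.
Joint ranges: [-155.06, 155.06], [-18.47, 123.98], [-90, 86.84], [0, 140.48], [-83.41, 263.41], [0, 116], [-161.91, 161.91]. Speed limits (degrees/s): [108.29, 108.29, 147.25, 147.25, 172.46, 172.46, 172.46].

INTERFACE

Orientations are given as [roll, pitch, yaw] about the fixed x, y, z axes, in that order (R = Rz(yaw) Ry(pitch) Rx(roll)).
In Python, from workcell import ctrl, grab_frame, order gives the robot as it stands.
- The arm moves only by the tool play_rows, never from a script. Its arguments are lists of equal length, an entry for each row: "hand": the finger opening in mm, from 0 to 85.4; "delta_pos": the shift along the world's x, y, z in units of 30 mm (1.0 is 30 mm), a list of three; "yaw": the turn about the world's z in units of 6 degrees (1.0 is 6 degrees). In form: {"hand": [hand, ...], "delta_pos": [[x, y, z], ...], "yaw": [yaw, ...]}. A call has 1 to 10 rows; each row shifts and turns the commanded pose from where the row before left it; what a row does not reach is not made up. A row lasts 1/12 s, in which the tool goes at most 41.7 mm and 7.16 degrees, less where a joint would pass 70% of its speed; a pose out of reach is approached as far as the arm can. A call is refused whole if a number of a shift passes 1 or a number of a turn 1, either way. A call with a gripper value outside its range is refused whole. The fingers move at their own pace and stop on an object; "squeeze" is the grip in N (left out, the last holds). Time passes only in rows, so rows that do not move let the fingers close. It gives the time, the measured TCP pose, the force and the opening at its end, in the units of the state.
- ctrl.state(): the state, without advancing time (a new reading comes with each control period).
- grab_frame(name): name is "scene" or "top"; returns a dict with "color" (480x640x3 uint8, blue, green, red), "camera_matrix" (3x3 intrinsics, pixels), "rvec" (rotation vector, rad) and "tvec" (3), from world to camera coordinates, as OpenCV has them. Camera axes: x right, y down, z forward; pixel columns grow to the right and rows downward; lengths in mm; the calibration is good to about 2 mm. A picture is of the moment at which its call begins. There is no depth.
- order.hand_in(): hands the job in, once; it reports no verdict.
The state is a dict: "clock": time; "qpos": joint angles; "qd": joint speeds; "joint_efforts": joint torques, N m; "position": TCP position; "tool_rot": TCP orientation; "wrist_force": force on the tool from outside, world axes, zero at the start; "wrist_torque": the same for the moment, N m; "opening": finger opening in mm.
Only numpy, scipy, OpenCV 4.12 (cv2) and the standard library are available. Lean on these libraries where they do the work, as an engineer would, in place of code of your own. Each camera call takes 0.05 s, during which the arm holds its last target. There are 200 camera calls.

TASK

Count off the gaps of the bobbin-case rack with the closed fingertips on its white sprung rail, starting from the red end: touch the rail at the first gap, then the second, then the third, before moving any case. Then gently push the teal case across the mat, without pinching, lifting or tipping it, into that third gap until it is fully home against the back wall. Leave the other cases, the thread spool and the mug where they are.

Things in the scene. Friction and masses are not known exactly. Their poses are not given: they have to be found in the camera images.
- rack: Low wooden rack fixed to the mat, 278 mm long (its x), 88 mm deep (y), 40 mm high; origin at the centre of its underside. Six dividers along y, 8 mm thick, make five gaps in a row along x, each 46 mm wide, at x = -108, -54, 0, 54, 108 mm. The mouths face +y. The end divider at -x, nearest the robot, is red; gaps are counted from it, so the third is centred on the origin.
- rail: White bar above the rack's back wall: 278 mm long (rack's x), 14 wide, 10 thick, black marks over the dividers. Origin at the centre of its underside, 48 mm above the mat; top face at 58 mm. Sprung: it gives straight down by up to 8 mm, from about 1 N, fully down at about 7 N. A touch counts from 0.5 N.
- rail_gap1 (a point): Middle of the (unpressed) rail's top face at the first gap, next to the red end, at the rack's y = -40 mm; axes as the rack's. The touch counts when the middle of the closed fingertips is within 22 mm of this point along the rail.
- rail_gap2 (a point): The same point of the second gap.
- rail_gap3 (a point): The same point of the third gap.
- gap3_mouth (a point): Middle of the third gap's mouth, on the mat, at the rack's y = +44 mm; axes as the rack's. The gap is open at the top and has no floor but the mat; its back wall's inner face is 80 mm farther in (rack's y = -36 mm), so a case that is fully home stands out of the mouth by 30 mm. The dividers' front ends are rounded.
- teal_case_center (a point): Centre of the teal bobbin case, a loose closed box 38 mm (its x) by 110 mm (y) by 30 mm high, 0.15 to 0.31 kg, flat on the mat before the mouths, turned up to 0.25 rad from the gaps' direction and up to 45 mm out of line with the third gap. The point is 15 mm above the mat. Fully home it lies at the rack's x = 0 (4 mm play each side), y = +19 mm.
- teal_case: The same teal case; origin at the centre of its underside.
- orange_case: Orange case of the same size, loose, standing home in the first gap: leave alone. Origin at the centre of its underside.
- purple_case: Purple case of the same size, loose, home in the fifth gap: leave alone. Origin at the centre of its underside.
- thread_spool: Loose upright spool of pink thread, 34 mm across, 50 mm high, on the far side of the work: leave alone. Origin at the centre of its underside.
- mug: Loose white mug, 82 mm across, 92 mm high: leave alone. Origin at the centre of its underside.
Mind the look-alikes: they are no part of the job. What is meant by the teal_case is not green or pink, and is the larger of those in its own colour.

How it is judged (in metres and radians):
On the way, in this order (a step that is already met when the one before it is completed fails the run):
1. closed fingertips touch the rail at the first gap, with the teal case not yet moved (contact force between the fingers and rail above 0.5 N and x of the grasp point in the frame of rail_gap1 between -0.022 and 0.022 m and distance of teal_case_center from where it was at the start of the episode below 0.01 m), for 0.05 s.
2. closed fingertips touch the rail at the second gap, with the teal case not yet moved (contact force between the fingers and rail above 0.5 N and x of the grasp point in the frame of rail_gap2 between -0.022 and 0.022 m and distance of teal_case_center from where it was at the start of the episode below 0.01 m), for 0.05 s.
3. closed fingertips touch the rail at the third gap, with the teal case not yet moved (contact force between the fingers and rail above 0.5 N and x of the grasp point in the frame of rail_gap3 between -0.022 and 0.022 m and distance of teal_case_center from where it was at the start of the episode below 0.01 m), for 0.05 s.
4. the teal case is home in the third gap (x of teal_case_center in the frame of rack between -0.008 and 0.008 m and y of teal_case_center in the frame of rack between 0.01 and 0.024 m and height (world z) of teal_case_center below 0.02 m and angle between teal_case_center's own z axis and vertical below 0.1 rad), for 0.2 s.
At the end, for the whole second after the job is handed in: The teal case lies flat in the third gap, fully home: its end within 5 mm of the back wall, at rest; the other cases, the spool and the mug are within 20 mm of where they stood (all of step 4 and linear speed of teal_case below 0.01 m/s and distance of each of orange_case, purple_case, thread_spool, mug from where it was at the start of the episode below 0.02 m); the robot touches nothing.
It fails at once if the teal case is lifted off the mat (over 10 mm) (height (world z) of teal_case_center above 0.025 m).
It fails at once if the teal case is tipped (over 0.3 rad) (angle between teal_case_center's own z axis and vertical above 0.3 rad).
It fails at once if the teal case is pinched or pressed with more than 35 N (contact force between the fingers and teal_case above 35 N).
It fails at once if another case, the spool or the mug is moved by more than 20 mm (distance of any of orange_case, purple_case, thread_spool, mug from where it was at the start of the episode above 0.02 m).
It also fails if it takes over 64 s, if anything falls off the work surface, if the arm or the gripper's body presses on something with over 40 N, if the wrist force passes 120 N, or if a joint passes its speed limit or range.

## Working session

There is one attempt and no reset: what is moved stays moved. The work goes in short steps, Python scripts to look and compute and a tool call to move; the robot and the scene stay as the last step left them, time stands still between calls to the robot, and variables do not carry over. Pictures are saved under pics/ and viewed, about 8 in all and at most 12, crops included, and the job is handed in when it is done.

Besides the shell and the picture viewer there is one more tool, called as name(argument=value, ...), one argument or row to a line, values as JSON. play_rows: Moves the arm, as the interface text tells. Its arguments: {"type":"object","properties":{"hand":{"type":"array"},"delta_pos":{"type":"array"},"yaw":{"type":"array"},"squeeze":{"type":"number"}},"required":["hand","delta_pos","yaw"]}

```bash
ls; mkdir -p pics; python3 - <<'E'
from workcell import ctrl, grab_frame
import cv2
print(ctrl.state())
for n in("scene","top"):
    f=grab_frame(n); cv2.imwrite(f"pics/{n}0.png",f["color"])
    print(n,f["camera_matrix"].tolist(),f["rvec"].ravel(),f["tvec"].ravel())
E
```

```text
pics
{'clock': 0.0, 'qpos': array([-72.06132801,  40.51243963,  -1.58312834,  85.08270058,
         1.25737869,  54.48230481,  -4.32580125]), 'qd': array([-0.07508863, -0.03671573,  0.03418249,  0.03317238,  0.08431837,
        0.04367092, -0.05474649]), 'joint_efforts': array([-3.84561718e-04, -8.83204937e+01,  1.23459935e+00, -2.36181146e+01,
        1.68759318e-02,  6.20555817e-03, -1.01634004e-05]), 'position': array([199.636426  , 538.93977474, 209.94920786]), 'tool_rot': array([-1.79939700e+02, -1.16869813e-03,  1.59670886e+02]), 'wrist_force': array([ 0.3299154 , -0.4613073 ,  0.02708862]), 'wrist_torque': array([0.04544212, 0.01538167, 0.00192103]), 'opening': 85.51234537638068}
scene [[557.2299500379064, 0.0, 321.60461396991184], [0.0, 557.2299500379064, 239.75848065515348], [0.0, 0.0, 1.0]] [ 0.79405768  2.71058859 -0.89251172] [ 601.94483696 -164.44339456 1365.53085289]
top [[515.8431542365892, 0.0, 329.14079625617666], [0.0, 515.8431542365892, 237.871460402253], [0.0, 0.0, 1.0]] [ 2.10304897 -2.14231019  0.16808361] [-79.90925667 621.13872267 847.71035148]
```

View pics/top0.png

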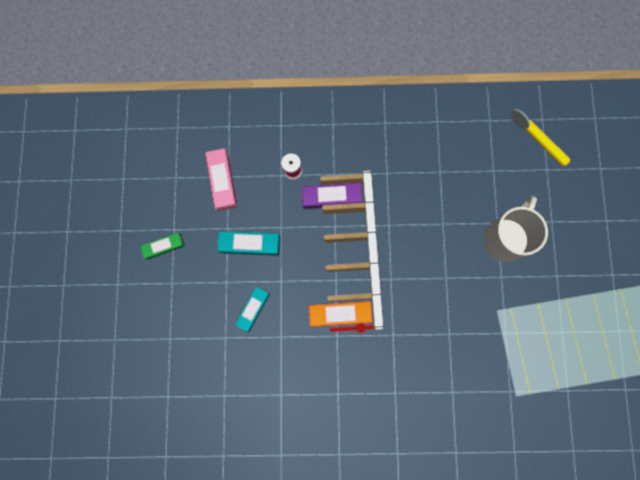

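View pics/scene0.png

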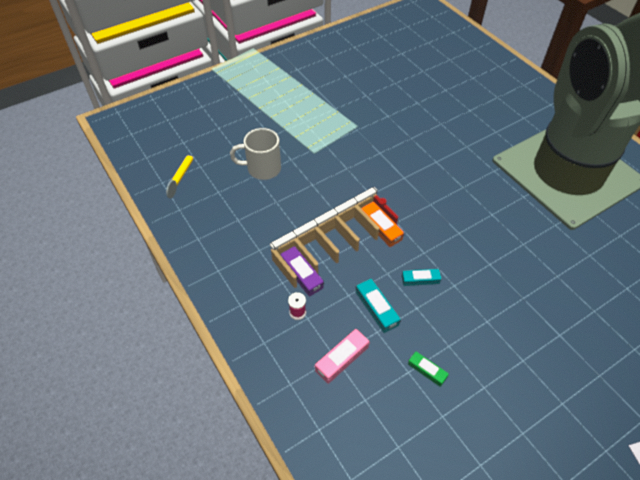

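Top view: teal boxes at (248,243) (large) and (252,309) (small), green (162,245), pink (220,180). The rack has its red end at (352,328) and the rail runs (367,171)-(379,328); the spool is at (291,164) and the mug at (518,235). The large teal box is the one meant, since it is the larger of the two teal ones. I'll measure it and confirm in a crop.

```bash
cat > h.py <<'E'
import numpy as np, cv2
from workcell import ctrl, grab_frame
def ray(f,px,z):
    R=cv2.Rodrigues(f["rvec"])[0]; t=np.array(f["tvec"]).ravel()
    p=cv2.undistortPoints(np.array(px,float).reshape(-1,1,2),f["camera_matrix"],None).reshape(-1,2)
    d=np.c_[p,np.ones(len(p))]@R; c=-R.T@t
    return c+d*((z-c[2])/d[:,2])[:,None]
def blobs(f,lo,hi,amin=60):
    m=cv2.inRange(cv2.cvtColor(f["color"],cv2.COLOR_BGR2HSV),lo,hi)
    m=cv2.morphologyEx(m,cv2.MORPH_CLOSE,np.ones((3,3),np.uint8))
    cs,_=cv2.findContours(m,cv2.RETR_EXTERNAL,cv2.CHAIN_APPROX_NONE)
    return sorted([c for c in cs if cv2.contourArea(c)>amin],key=cv2.contourArea,reverse=True)
def rect(f,c,z):
    w=ray(f,c.reshape(-1,2),z)[:,:2].astype(np.float32)
    (cx,cy),s,_=r=cv2.minAreaRect(w); b=cv2.boxPoints(r)
    e=max((b[1]-b[0],b[2]-b[1]),key=np.linalg.norm)
    return np.round([cx,cy,min(s),max(s),np.degrees(np.arctan2(e[1],e[0]))%180],1)
COL=dict(teal=((83,120,70),(97,255,255)),orange=((8,180,150),(18,255,255)),purple=((130,100,50),(150,255,255)))
E
cat > m.py <<'E'
from h import *
for n in("top","scene"):
    f=grab_frame(n)
    for k,(lo,hi) in COL.items():
        for c in blobs(f,lo,hi)[:3]: print(n,k,c.reshape(-1,2).mean(0).round(),rect(f,c,30))
    for c in blobs(f,(0,0,170),(180,50,255),150)[:6]:
        print(n,"white",c.reshape(-1,2).mean(0).round(),rect(f,c,58))
f=grab_frame("top")
print("cam",ray(f,[[320,240]],0))
print("spool",ray(f,[[291,162]],50),"mug",ray(f,[[523,232]],92), "railends",ray(f,[[367,171],[379,328]],58))
cv2.imwrite("pics/crop1.png",cv2.resize(f["color"][140:345,190:395],None,fx=2.9,fy=2.9,interpolation=cv2.INTER_CUBIC))
E
python3 m.py
```

```text
top teal [248. 242.] [618.3  55.2  41.1 111.8  86.3]
top teal [252. 309.] [500.   47.   29.1  77.9 151.2]
top orange [340. 314.] [ 489.3 -107.9   36.7  107.8   91.6]
top purple [332. 194.] [703.5 -97.   41.8 110.   93.7]
top white [573. 340.] [ 437.2 -503.2  141.1  244.4   98.2]
top white [524. 227.] [ 627.  -429.7   83.6   91.5  116.2]
top white [373. 250.] [ 600.  -166.1   14.7  277.1    2.6]
top white [340. 313.] [ 488.8 -107.9   24.7   47.9   92.3]
top white [247. 242.] [614.8  51.1  25.6  48.8  86.4]
top white [331. 194.] [698.1 -96.9  26.   48.9  92.4]
scene teal [377. 305.] [622.7  60.1  47.  120.   86.2]
scene teal [421. 277.] [507.4  56.7  39.   81.1 150.6]
scene orange [382. 221.] [ 487.4 -106.9   38.7  112.    89.8]
scene purple [304. 273.] [706.5 -90.5  43.2 121.3  91.7]
scene white [287. 102.] [ 482.4 -581.3  142.5  461.9   98.4]
scene white [147.  29.] [  642.5 -1053.4   103.8   355.7   177.8]
scene white [256. 141.] [ 608.6 -454.    85.8  103.5  136.7]
scene white [157.  75.] [ 706.2 -831.9   77.3  286.4  177.6]
scene white [323. 217.] [ 600.  -165.9   16.4  278.     2.6]
scene white [279.  32.] [ 337.5 -817.2   43.4  287.9    1.4]
cam [[625.33053766 -73.5892543    0.        ]]
spool [[760.44832002 -24.91082555  50.        ]] mug [[ 616.20743517 -414.56147609   92.        ]] railends [[ 738.01701725 -160.74471865   58.        ]
 [ 463.0323006  -172.77964174   58.        ]]
```

View pics/crop1.png

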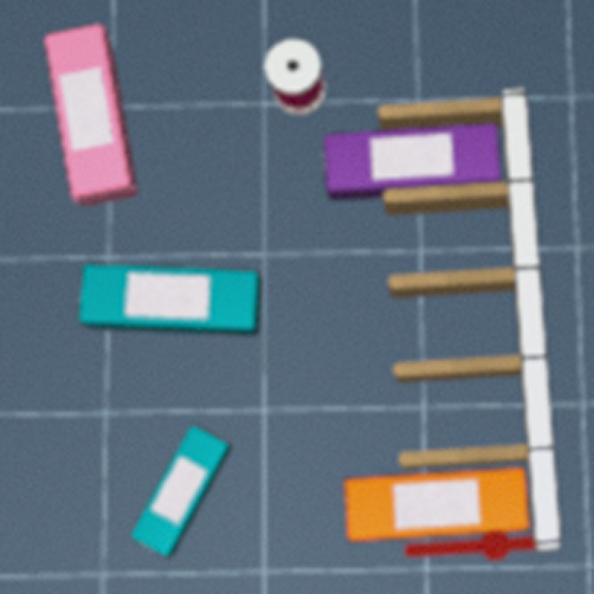

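The crop confirms the target: the large teal box (about 111x40 mm) at top pixel (248,243), against the 78 mm one at (252,309). Next I close the fingers and swing toward the rail.

play_rows(
  hand=[0,0,0,0,0,0,0,0,0,0],
  delta_pos=[
    [0.9,-0.8,0],
    [0.9,-0.8,0],
    [0.9,-0.8,0],
    [0.9,-0.8,0],
    [0.9,-0.8,0],
    [0.9,-0.8,0],
    [0.9,-0.8,0],
    [0.9,-0.8,0],
    [0.9,-0.8,0],
    [0.9,-0.8,0],
  ],
  yaw=[-0.7,-0.7,-0.7,-0.7,-0.7,-0.7,-0.7,-0.7,-0.7,-0.7],
  squeeze=20,
)

```text
clock: 1.08
position: [470.9, 297.8, 210.4]
tool_rot: [-180.0, -0.0, 117.5]
wrist_force: [0.8, 0.2, -0.0]
opening: -0.2
```

play_rows(
  hand=[0,0,0,0,0,0,0,0,0,0],
  delta_pos=[
    [0.05,-1,0],
    [0.05,-1,0],
    [0.05,-1,0],
    [0.05,-1,0],
    [0.05,-1,0],
    [0.05,-1,0],
    [0.05,-1,0],
    [0.05,-1,0],
    [0.05,-1,0],
    [0.05,-1,0],
  ],
  yaw=[-0.4,-0.4,-0.4,-0.4,-0.4,-0.4,-0.4,-0.4,-0.4,-0.4],
)

```text
clock: 1.92
position: [484.6, -2.2, 210.4]
tool_rot: [-180.0, -0.0, 93.6]
wrist_force: [0.2, -0.6, -0.2]
opening: -0.3
```

play_rows(
  hand=[0,0,0,0,0,0,0],
  delta_pos=[
    [0.05,-0.9,-0.5],
    [0.05,-0.9,-0.5],
    [0.05,-0.9,-0.5],
    [0.05,-0.9,-0.5],
    [0.05,-0.9,-0.5],
    [0,-0.9,-0.5],
    [0,0,0],
  ],
  yaw=[0,0,0,0,0,0,0],
)

```text
clock: 2.5
position: [490.6, -168.0, 118.1]
tool_rot: [-179.8, 0.1, 93.4]
wrist_force: [-0.9, -0.8, -0.4]
opening: -0.2
```

play_rows(
  hand=[0,0,0,0,0,0],
  delta_pos=[
    [0.05,-0.1,-0.5],
    [0,0,-0.5],
    [0,0,-0.4],
    [0,0,-0.3],
    [0,0,0],
    [0,0,0],
  ],
  yaw=[0,0,0,0,0,0],
)

```text
clock: 3.0
position: [493.7, -165.8, 69.4]
tool_rot: [-180.0, -0.0, 93.7]
wrist_force: [1.7, -0.8, 0.4]
opening: -0.1
```

```bash
python3 - <<'E'
from h import *
f=grab_frame("scene"); cv2.imwrite("pics/s1.png",cv2.resize(f["color"][90:350,200:500],None,fx=2.3,fy=2.3))
f=grab_frame("top")
for c in blobs(f,*COL["teal"])[:1]: print(rect(f,c,30))
m=[c for c in blobs(f,(0,0,170),(180,50,255),150)]
for c in m: print(rect(f,c,30),c.reshape(-1,2).mean(0))
print(ctrl.state())
E
```

```text
[618.2  55.2  41.2 112.   86.6]
[ 436.8 -515.6  146.4  253.1   98.5] [572.86896552 339.55862069]
[ 632.1 -440.3   87.    95.1  117.1] [523.81045752 227.07189542]
[ 691.  -164.1   15.2  112.2    2.7] [368.75968992 200.75193798]
[619.6  56.1  26.4  50.3  86.4] [247.29113924 241.73417722]
[705.5 -96.7  26.7  50.4  92.4] [331.48717949 193.57692308]
[741.3 108.9  27.2  51.2  10.4] [219.38157895 177.05263158]
[766.8 -21.8  33.6  34.5 135.3] [290.25490196 162.21568627]
[500.6  47.7  18.2  35.  151.2] [251.24489796 308.65306122]
[617.  212.9  17.6  33.7 107.7] [160.63265306 244.75510204]
{'clock': 3.1, 'qpos': array([ 11.97839803,  48.65025785,   5.70832345, 104.96930452,
        -9.526739  ,  26.79682434,  27.94821848]), 'qd': array([-0.07120307, -0.36570165,  0.02947351,  0.06264342, -0.01957114,
       -0.11550472, -0.03422789]), 'joint_efforts': array([ 7.36469356e-02, -8.61732745e+01,  4.05569002e+00, -1.27847609e+01,
        7.87844940e-03, -1.45398988e-02,  3.54308831e-04]), 'position': array([ 494.06464234, -165.88371536,   70.03329547]), 'tool_rot': array([1.79959797e+02, 1.73101406e-02, 9.36752541e+01]), 'wrist_force': array([-0.22394019,  0.39336496,  0.30817714]), 'wrist_torque': array([ 0.04880226, -0.00846913, -0.02587694]), 'opening': -0.2268859781920734}
```

View pics/s1.png

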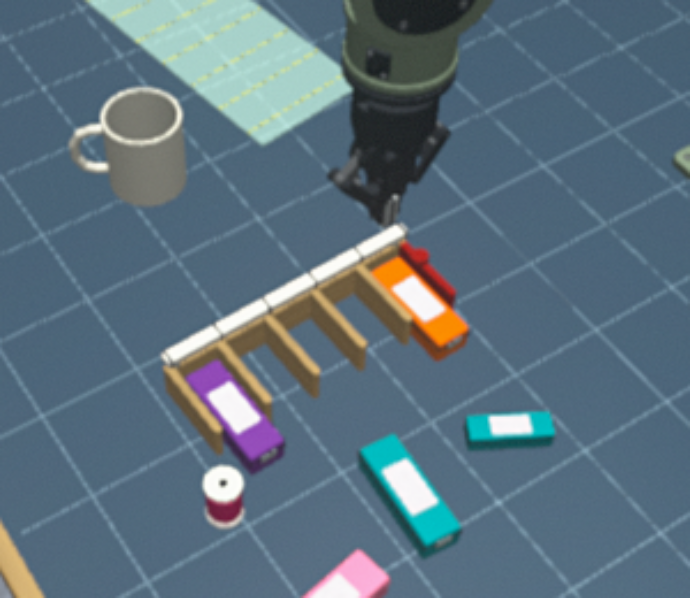

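The crop shows the closed fingertips just above the red-end section of the rail, at about (388,220). Teal is undisturbed. I'll press down.

play_rows(
  hand=[0,0,0,0,0,0],
  delta_pos=[
    [-0.05,-0.15,-0.2],
    [0,0,-0.15],
    [0,0,-0.1],
    [0,0,-0.05],
    [0,0,0],
    [0,0,0],
  ],
  yaw=[-0.15,0,0,0,0,0],
)

```text
clock: 3.6
position: [492.2, -170.3, 54.3]
tool_rot: [-180.0, -0.0, 92.8]
wrist_force: [-0.3, -0.4, -0.3]
opening: -0.2
```

play_rows(
  hand=[0,0,0],
  delta_pos=[
    [0,0,-0.07],
    [0,0,0],
    [0,0,0],
  ],
  yaw=[0,0,0],
)

```text
clock: 3.85
position: [492.2, -170.3, 52.2]
tool_rot: [-180.0, -0.0, 92.8]
wrist_force: [-0.8, -0.5, -0.8]
opening: -0.3
```

```bash
python3 - <<'E'
from h import *
f=grab_frame("scene"); cv2.imwrite("pics/s2.png",cv2.resize(f["color"][140:240,320:420],None,fx=6,fy=6,interpolation=cv2.INTER_CUBIC))
print(ctrl.state()["wrist_force"],ctrl.state()["position"])
E
```

```text
[ 0.31764525  0.6340678  -0.55250568] [ 492.23391245 -170.33323354   52.28372523]
```

View pics/s2.png

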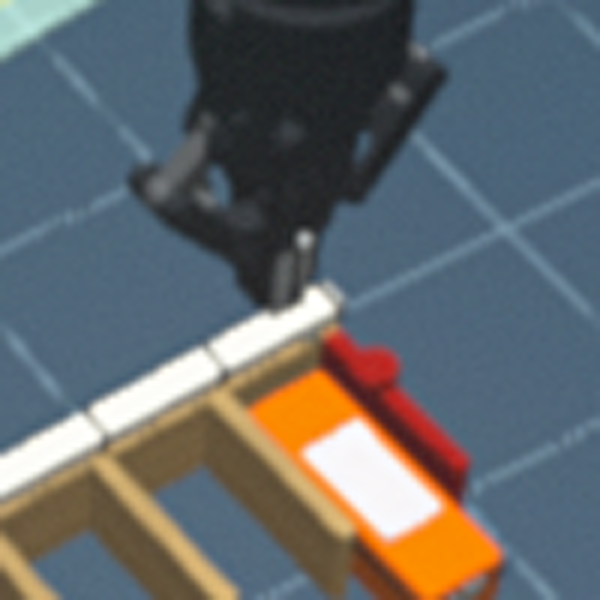

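The fingertips end at crop (275,300), right at the rail's far edge, and no force has built up. I'll check with projections.

```bash
python3 - <<'E'
from h import *
P=np.array([[492.2,-170.3,52.2],[492.2,-170.3,58],[492.2,-170.9+7,58],[492.2,-170.9-7,58],[461,-172.3,58]])
for n in("scene","top"):
    f=grab_frame(n)
    p=cv2.projectPoints(P,f["rvec"],f["tvec"],f["camera_matrix"],None)[0].reshape(-1,2); print(n,p.round(1).tolist())
    if n=="scene": print(((p-[320,140])*6).round().tolist())
    cs=[c for c in blobs(f,(0,0,170),(180,50,255),100)]
    for c in cs: 
        r=rect(f,c,58)
        if r[2]<20: print(r, rect(f,c,50))
f=grab_frame("top"); cv2.imwrite("pics/t2.png",cv2.resize(f["color"][160:340,290:430],None,fx=3.3,fy=3.3,interpolation=cv2.INTER_CUBIC))
E
```

```text
scene [[364.4, 196.1], [364.6, 194.4], [366.2, 196.3], [362.6, 192.3], [375.4, 188.2]]
[[266.0, 337.0], [267.0, 327.0], [277.0, 338.0], [256.0, 314.0], [332.0, 289.0]]
[ 600.1 -166.2   16.9  278.     2.4] [ 596.5 -171.6   17.   280.4    2.4]
[632.3 225.2  17.7  32.4 109.8] [629.  223.1  17.8  32.7 109.8]
[518.6  64.7  18.5  34.  152.2] [514.4  61.2  18.7  34.3 152.2]
[441.9 522.9  15.7  35.3  38.5] [437.  523.3  15.8  35.6  38.5]
top [[376.7, 310.7], [377.0, 310.5], [373.2, 310.6], [381.4, 310.5], [378.8, 329.2]]
[ 675.1 -162.8   15.   126.5    2.3] [ 677.1 -163.4   15.2  127.6    2.3]
[499.5  43.   17.7  33.9 151.2] [499.8  44.3  17.8  34.2 151.2]
[612.3 203.   17.5  32.3 109. ] [613.6 205.8  17.7  32.6 109. ]
```

View pics/t2.png

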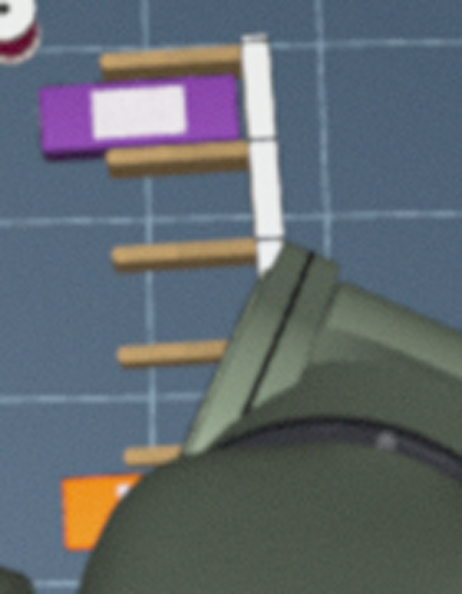

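The visible tip is about 15–20 mm higher than the reported TCP, which fits the lack of force. I'll keep descending in small steps and watch the force.

play_rows(
  hand=[0,0,0,0],
  delta_pos=[
    [0,0,-0.1],
    [0,0,-0.1],
    [0,0,0],
    [0,0,0],
  ],
  yaw=[0,0,0,0],
)

```text
clock: 4.38
position: [492.1, -170.3, 46.0]
tool_rot: [-180.0, -0.0, 92.8]
wrist_force: [-0.0, 0.4, 0.5]
opening: 0.3
```

```bash
python3 - <<'E'
from h import *
f=grab_frame("scene"); cv2.imwrite("pics/s3.png",np.hstack([cv2.resize(f["color"][160:220,330:390],None,fx=10,fy=10,interpolation=cv2.INTER_CUBIC)]))
print(np.mean([ctrl.state()["wrist_force"] for _ in range(5)],0),ctrl.state()["position"])
E
```

```text
[ 0.18968587 -0.18233997  0.35675062] [ 492.18786278 -170.3479492    46.16801545]
```

View pics/s3.png

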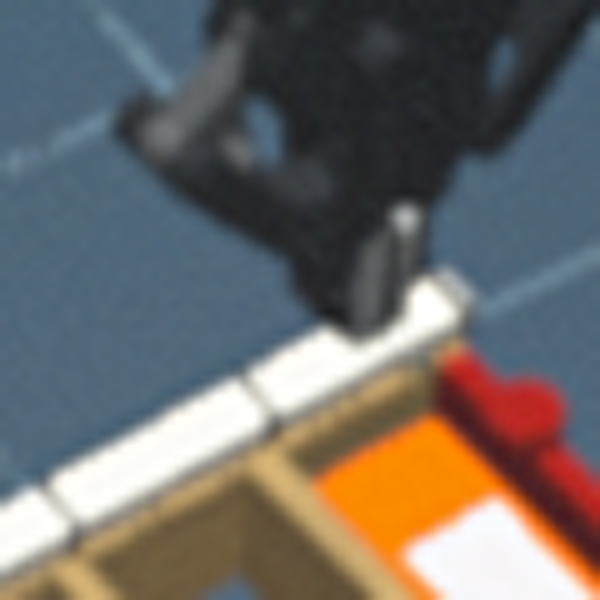

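The tip is in front of the rail's top face at (365,335) and mid first section, but not touching yet. I'll continue down.

play_rows(
  hand=[0,0,0,0],
  delta_pos=[
    [0,0,-0.1],
    [0,0,0],
    [0,0,0],
    [0,0,0],
  ],
  yaw=[0,0,0,0],
)

```text
clock: 4.77
position: [492.2, -170.3, 43.3]
tool_rot: [-180.0, -0.0, 92.8]
wrist_force: [0.4, 0.0, -0.2]
opening: 0.4
```

play_rows(
  hand=[0,0,0,0],
  delta_pos=[
    [0,0,-0.1],
    [0,0,0],
    [0,0,0],
    [0,0,0],
  ],
  yaw=[0,0,0,0],
)

```text
clock: 5.1
position: [492.2, -170.3, 40.2]
tool_rot: [-180.0, -0.0, 92.8]
wrist_force: [0.2, 0.8, 0.7]
opening: 0.2
```

play_rows(
  hand=[0,0,0,0],
  delta_pos=[
    [0,0,-0.07],
    [0,0,0],
    [0,0,0],
    [0,0,0],
  ],
  yaw=[0,0,0,0],
)

```text
clock: 5.43
position: [492.2, -170.3, 38.2]
tool_rot: [-180.0, 0.0, 92.8]
wrist_force: [-1.6, -0.5, -0.6]
opening: 0.0
```

play_rows(
  hand=[0,0,0,0],
  delta_pos=[
    [0,0,-0.07],
    [0,0,0],
    [0,0,0],
    [0,0,0],
  ],
  yaw=[0,0,0,0],
)

```text
clock: 5.77
position: [492.3, -170.3, 36.1]
tool_rot: [180.0, 0.0, 92.8]
wrist_force: [0.7, -0.7, 1.6]
opening: -0.2
```

```bash
python3 - <<'E'
from h import *
f=grab_frame("scene"); cv2.imwrite("pics/s4.png",cv2.resize(f["color"][160:220,330:390],None,fx=10,fy=10,interpolation=cv2.INTER_CUBIC))
print(ctrl.state()["wrist_force"],ctrl.state()["position"],ctrl.state()["wrist_torque"])
E
```

```text
[-0.05773477 -0.90964798  1.51337327] [ 492.32953679 -170.4078246    36.12181017] [-0.14018805 -0.11079514  0.02335451]
```

View pics/s4.png

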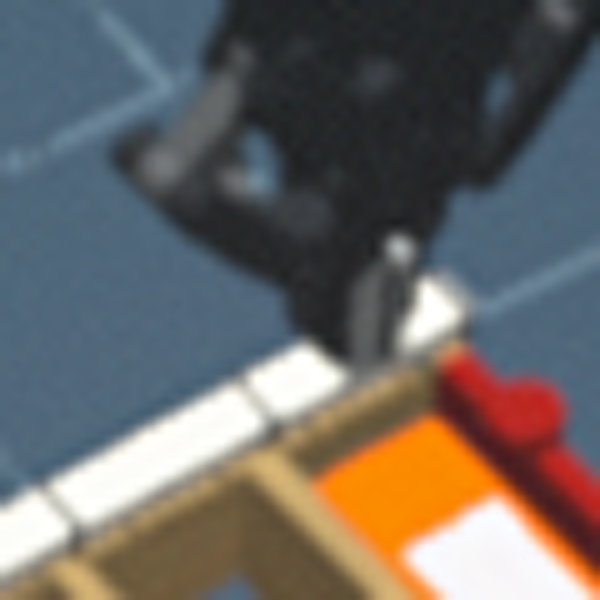

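Contact has started: Fz is about 1.5 N at reported z 36, so the true tip is about 21 mm above the reported TCP, and it is centred on gap 1. I'll press 2 mm more.

play_rows(
  hand=[0,0,0,0],
  delta_pos=[
    [0,0,-0.07],
    [0,0,0],
    [0,0,0],
    [0,0,0],
  ],
  yaw=[0,0,0,0],
)

```text
clock: 6.15
position: [492.3, -170.4, 34.0]
tool_rot: [180.0, 0.0, 92.8]
wrist_force: [1.8, -0.2, 3.1]
opening: -0.1
```

play_rows(
  hand=[0,0,0,0,0,0,0,0,0,0],
  delta_pos=[
    [0,0,0.5],
    [0,0,0.3],
    [0.6,0.03,0],
    [0.6,0.03,0],
    [0.6,0.02,0],
    [0,0,-0.3],
    [0,0,-0.3],
    [0,0,-0.2],
    [0,0,0],
    [0,0,0],
  ],
  yaw=[0,0,0,0,0,0,0,0,0,0],
)

```text
clock: 6.98
position: [545.5, -167.8, 33.9]
tool_rot: [-179.9, -0.0, 92.8]
wrist_force: [-1.8, 2.7, 3.8]
opening: -0.3
```

play_rows(
  hand=[0,0],
  delta_pos=[
    [0,0,0],
    [0,0,0],
  ],
  yaw=[0,0],
)

```text
clock: 7.15
position: [545.8, -168.0, 34.3]
tool_rot: [-180.0, -0.0, 92.8]
wrist_force: [-1.6, 1.4, 2.5]
opening: 0.2
```

play_rows(
  hand=[0,0,0,0,0,0,0,0,0,0],
  delta_pos=[
    [0,0,0.5],
    [0,0,0.3],
    [0.6,0.03,0],
    [0.6,0.03,0],
    [0.6,0.02,0],
    [0,0,-0.3],
    [0,0,-0.3],
    [0,0,-0.2],
    [0,0,0],
    [0,0,0],
  ],
  yaw=[0,0,0,0,0,0,0,0,0,0],
)

```text
clock: 7.98
position: [599.6, -165.6, 34.0]
tool_rot: [-179.9, -0.0, 92.8]
wrist_force: [-1.5, 0.5, 4.2]
opening: 0.1
```

play_rows(
  hand=[0,0],
  delta_pos=[
    [0,0,0],
    [0,0,0],
  ],
  yaw=[0,0],
)

```text
clock: 8.15
position: [599.9, -165.7, 34.3]
tool_rot: [-180.0, -0.0, 92.8]
wrist_force: [-3.3, -0.7, 3.7]
opening: 0.0
```

```bash
python3 - <<'E'
from h import *
f=grab_frame("scene"); cv2.imwrite("pics/s5.png",cv2.resize(f["color"][140:260,260:400],None,fx=5,fy=5,interpolation=cv2.INTER_CUBIC))
print(ctrl.state()["wrist_force"],ctrl.state()["position"])
E
```

```text
[-1.1425672   0.09669815  2.52983415] [ 599.95885051 -165.67657034   34.29374732]
```

View pics/s5.png

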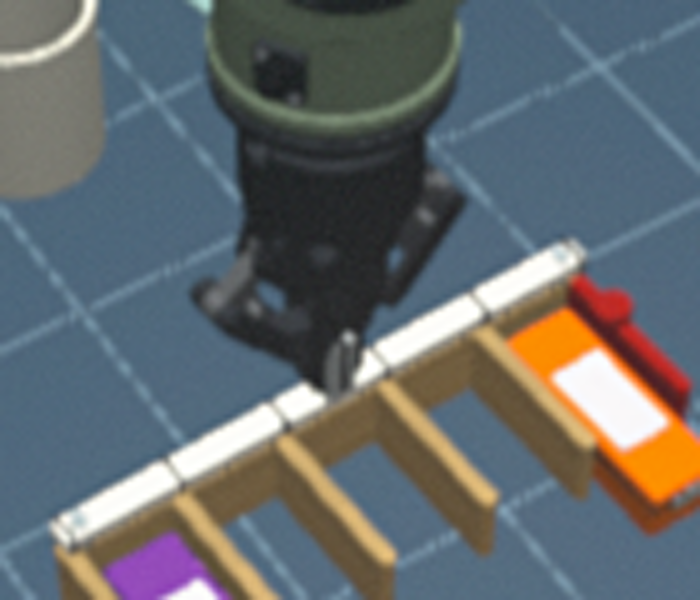

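The tip is at (338,390), in the middle of the third rail section with Fz about 3 N, so all three touches are done. Now I lift and go to teal's +x side. With the jaws spread along its length I'll push it sideways into line first, then push it in from behind.

play_rows(
  hand=[0,0,0,60,60,60,60,60,60,60],
  delta_pos=[
    [0,0,0.8],
    [0,0,0.9],
    [0.2,0.5,0.9],
    [0.3,0.9,0],
    [0.3,0.9,0],
    [0.3,0.9,0],
    [0.3,0.9,0],
    [0.3,0.9,0],
    [0.3,0.9,0],
    [0.2,0.9,0],
  ],
  yaw=[0,0,1,1,1,1,1,1,1,1],
)

```text
clock: 9.03
position: [666.8, 39.7, 112.1]
tool_rot: [180.0, 0.0, 141.1]
wrist_force: [1.2, 0.4, 0.1]
opening: 60.2
```

play_rows(
  hand=[60,60,60,60,60,60,60,60,60,60],
  delta_pos=[
    [0,0.6,0],
    [0,0,0],
    [0,0,0],
    [0,0,0],
    [0,0,0],
    [0,0,0],
    [0,0,0],
    [0,0,0],
    [0,0,0],
    [0,0,0],
  ],
  yaw=[1,1,1,1,1,1,1,0,0,0],
)

```text
clock: 9.87
position: [666.2, 56.4, 112.0]
tool_rot: [-180.0, 0.0, -177.4]
wrist_force: [0.0, -0.5, -1.4]
opening: 59.6
```

```bash
python3 m.py | grep teal; python3 -c "
from h import *
print(ctrl.state())"
```

```text
top teal [263. 243.] [616.5  27.7  41.1  57.2  86.4]
top teal [259. 300.] [513.9  39.4  28.8  46.3 150.7]
scene teal [377. 306.] [622.8  60.2  47.2 119.8  86.2]
scene teal [421. 277.] [507.4  56.7  38.9  81.2 150.8]
{'clock': 10.0167, 'qpos': array([ -2.33528337,  55.81043862, -12.98114043,  68.97781009,
        12.88213168,  56.57910926,  75.77689553]), 'qd': array([ 0.03165542,  0.07011469, -0.21874611, -0.05885244,  0.29931127,
       -0.02146019,  0.43656499]), 'joint_efforts': array([ 1.31557700e-01, -1.06146562e+02, -2.80764922e+00, -2.36406755e+01,
        4.78209840e-04, -3.47075205e-03, -7.05760368e-02]), 'position': array([666.23624719,  56.51946192, 111.99544822]), 'tool_rot': array([-1.79984329e+02,  2.01559891e-03, -1.77327482e+02]), 'wrist_force': array([-0.5955919 ,  0.02998571, -0.97561821]), 'wrist_torque': array([-0.01613525,  0.01822708,  0.0098756 ]), 'opening': 59.74257224172628}
```

play_rows(
  hand=[60,60,60,60,60,60,60,60],
  delta_pos=[
    [0,0,-0.9],
    [0,0,-0.9],
    [0,0,-0.8],
    [0,0,-0.6],
    [0,0,-0.4],
    [0,0,-0.3],
    [0,0,0],
    [0,0,0],
  ],
  yaw=[0,0,0,0,0,0,0,0],
)

```text
clock: 10.68
position: [666.5, 56.5, -4.5]
tool_rot: [-180.0, 0.0, -177.3]
wrist_force: [0.1, 0.3, -0.6]
opening: 60.2
```

```bash
python3 -c "
from h import *
f=grab_frame('scene'); cv2.imwrite('pics/s6.png',cv2.resize(f['color'][210:350,290:450],None,fx=4.5,fy=4.2,interpolation=cv2.INTER_CUBIC))
print(ctrl.state()['position'])"
```

```text
[666.81202873  56.55730574  -4.02266686]
```

View pics/s6.png

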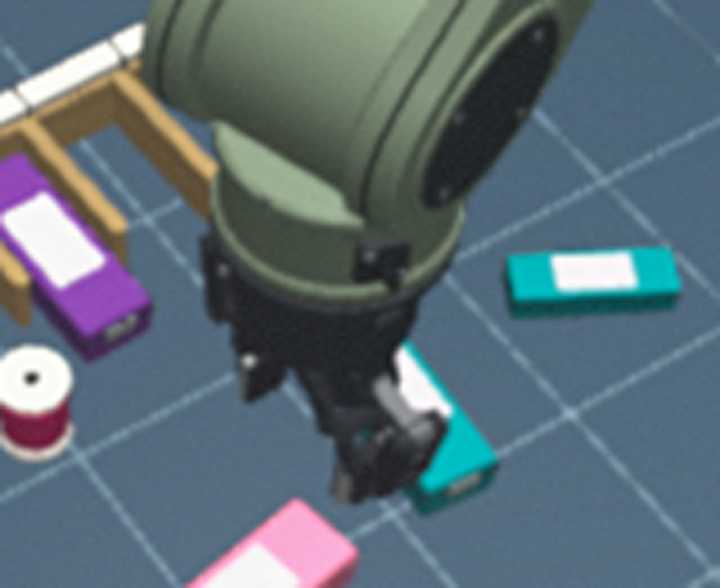

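The fingers stand beside teal's +x side, with the rear tip at (345,495) near the mat and clear of pink. Now the sideways push.

play_rows(
  hand=[60,60,60,60,60,60,60],
  delta_pos=[
    [0,0,-0.2],
    [-0.2,-0.01,0],
    [-0.2,-0.01,0],
    [-0.2,-0.01,0],
    [-0.2,-0.01,0],
    [0,0,0],
    [0,0,0],
  ],
  yaw=[0,0,0,0,0,0,0],
)

```text
clock: 11.32
position: [642.7, 55.3, -10.6]
tool_rot: [-180.0, 0.0, -177.2]
wrist_force: [0.1, -0.5, 0.8]
opening: 60.3
```

```bash
python3 m.py | grep "scene teal"
```

```text
scene teal [421. 277.] [507.5  56.4  39.2  81.6 151.1]
scene teal [395. 319.] [611.5 107.8  22.2  52.6  18.9]
```

play_rows(
  hand=[60,60,60,60,60,60,60],
  delta_pos=[
    [-0.15,-0.01,0],
    [-0.15,-0.01,0],
    [-0.15,0,0],
    [-0.1,0,0],
    [0,0,0],
    [0,0,0],
    [0,0,0],
  ],
  yaw=[0,0,0,0,0,0,0],
)

```text
clock: 12.05
position: [625.7, 54.7, -11.1]
tool_rot: [-180.0, -0.0, -177.2]
wrist_force: [0.2, 0.3, -0.0]
opening: 59.9
```

play_rows(
  hand=[60,60,60,60,60,60,60,60,60,60],
  delta_pos=[
    [0.3,0,0],
    [0.3,0,0],
    [0,0,0.9],
    [0,0,0.9],
    [0,0,0.9],
    [0,0,0.9],
    [0.3,0.5,0],
    [0,1,0],
    [0,1,0],
    [0,1,0],
  ],
  yaw=[0,0,0,0,0,0,0,0,0,0],
)

```text
clock: 12.88
position: [652.7, 160.8, 97.0]
tool_rot: [180.0, -0.0, -177.3]
wrist_force: [-0.1, 0.1, 0.4]
opening: 59.9
```

```bash
python3 m.py | grep -E "teal|white"; python3 -c "
from h import *
f=grab_frame('top')
for c in blobs(f,(0,0,170),(180,50,255),150): print(rect(f,c,30))"
```

```text
top teal [249. 256.] [594.1  52.2  40.8 112.2  92.7]
top teal [252. 309.] [500.2  46.9  29.1  78.3 151.2]
top white [573. 340.] [ 437.6 -503.   141.8  245.3   98.5]
top white [524. 227.] [ 626.9 -429.9   84.3   92.4  117.1]
top white [373. 250.] [ 599.8 -166.1   14.9  277.4    2.6]
top white [340. 313.] [ 488.4 -107.7   25.1   47.5   89.1]
top white [249. 255.] [591.3  48.7  25.5  47.8  93. ]
top white [332. 194.] [698.  -97.   25.9  48.8  92.4]
scene teal [376. 293.] [613.   37.1  40.5  99.5  65.3]
scene teal [399. 317.] [602.3 108.9  21.2  36.8  23.6]
scene white [285.  99.] [ 482.4 -581.4  142.5  461.7   98.4]
scene white [438. 200.] [365.1 -70.   60.3 107.7 112.3]
scene white [147.  29.] [  642.5 -1053.4   103.8   355.7   177.8]
scene white [256. 141.] [ 608.6 -454.    85.8  103.5  136.7]
scene white [157.  75.] [ 706.2 -831.9   77.3  286.4  177.6]
scene white [323. 217.] [ 600.1 -165.9   16.2  278.     2.6]
[ 436.8 -515.3  146.3  253.9   98.5]
[ 632.3 -440.1   86.4   95.4  117.1]
[ 604.2 -168.1   15.3  286.     2.6]
[ 489.6 -108.1   25.6   49.7   92.5]
[595.2  53.6  26.5  49.3  92.7]
[705.5 -96.7  26.7  50.4  92.4]
[741.3 109.   27.1  51.2  10.5]
[766.8 -21.8  33.6  34.5 135.3]
[406.1 275.4  25.2  35.6  19.8]
[393.1 309.7  25.1  30.9  22.2]
[500.6  47.7  18.2  35.  151.2]
[617.2 212.3  17.6  32.5 107.8]
```

Teal is now parallel to the gaps (92.7° vs 92.6°) but about 4.5 mm too far +x. One more small sideways push.

play_rows(
  hand=[60,60,60,60,60,60,60,60,60],
  delta_pos=[
    [0,-0.9,0],
    [0,-0.9,0],
    [0,-0.9,0],
    [0,-0.8,0],
    [0,0,-0.9],
    [0,0,-0.9],
    [0,0,-0.9],
    [0,0,-0.9],
    [0,0,0],
  ],
  yaw=[0,0,0,0,0,0,0,0,0],
)

```text
clock: 13.83
position: [650.1, 52.9, -15.6]
tool_rot: [-179.9, -0.4, -177.3]
wrist_force: [-1.6, 0.8, -1.3]
opening: 59.9
```

play_rows(
  hand=[60,60,60,60,60,60,60,60],
  delta_pos=[
    [-0.3,0,0],
    [-0.3,0,0],
    [-0.2,0,0],
    [-0.15,0,0],
    [-0.1,0,0],
    [0,0,0],
    [0,0,0],
    [0,0,0],
  ],
  yaw=[0,0,0,0,0,0,0,0],
)

```text
clock: 14.5
position: [621.5, 54.5, -10.9]
tool_rot: [-180.0, 0.0, -177.2]
wrist_force: [-0.8, -0.2, 0.5]
opening: 60.2
```

play_rows(
  hand=[60,60,60,60,60,12,12,12,12,12],
  delta_pos=[
    [0.3,0,0],
    [0.3,0,0],
    [0,0,0.9],
    [0,0,0.9],
    [0,0,0.9],
    [0,0.6,0.9],
    [-0.3,0.6,0],
    [-0.5,0.6,0],
    [-0.5,0.6,0],
    [-0.5,0.5,0],
  ],
  yaw=[0,0,0,-1,-1,-1,-1,-1,-1,-1],
)

```text
clock: 15.33
position: [584.5, 142.9, 97.0]
tool_rot: [180.0, -0.0, 140.5]
wrist_force: [0.6, 1.4, -0.8]
opening: 11.9
```

play_rows(
  hand=[12,12,12,12,12,12,12,12,12,12],
  delta_pos=[
    [0,0,0],
    [0,0,0],
    [0,0,0],
    [0,0,0],
    [0,0,0],
    [0,0,0],
    [0,0,0],
    [0,0,0],
    [0,0,0],
    [0,0,0],
  ],
  yaw=[-1,-1,-1,-1,-1,-1,-1,-1,0,0],
)

```text
clock: 16.17
position: [585.3, 141.8, 96.9]
tool_rot: [-180.0, 0.0, 93.0]
wrist_force: [-0.9, 0.4, 0.1]
opening: 12.0
```

```bash
python3 m.py | grep "teal"; python3 -c "
from h import *
f=grab_frame('top')
for c in blobs(f,(0,0,170),(180,50,255),150): print(rect(f,c,30))"
```

```text
top teal [249. 258.] [590.7  52.6  40.8 111.9  92.6]
top teal [252. 309.] [500.1  47.1  28.9  77.9 151.2]
scene teal [388. 298.] [595.4  57.8  48.9 118.9  92.6]
scene teal [408. 275.] [528.1  43.2  30.9  36.7  57.4]
[ 436.8 -515.9  146.1  252.8   98.6]
[ 632.4 -440.2   86.4   95.1  117.1]
[ 604.2 -167.9   15.5  286.     2.4]
[ 489.6 -108.1   25.6   49.7   92.5]
[592.   53.6  26.3  49.3  93. ]
[705.6 -96.8  26.8  50.5  92.4]
[741.2 109.1  26.9  51.2  10.5]
[766.8 -21.8  33.6  34.5 135.3]
[500.6  47.7  18.2  35.  151.2]
```

play_rows(
  hand=[12,12,12,12,12,12,12],
  delta_pos=[
    [0.06,0,-0.9],
    [0,0,-0.9],
    [0,0,-0.9],
    [0,0,-0.5],
    [0,0,-0.4],
    [0,0,0],
    [0,0,0],
  ],
  yaw=[-0.06,0,0,0,0,0,0],
)

```text
clock: 16.95
position: [587.2, 141.5, -10.7]
tool_rot: [-180.0, 0.0, 92.4]
wrist_force: [-0.7, 0.1, 0.2]
opening: 12.3
```

play_rows(
  hand=[12,12,12,12,12,12,12,12,12,12],
  delta_pos=[
    [0.01,-0.2,0],
    [0.01,-0.2,0],
    [0.01,-0.2,0],
    [0.01,-0.2,0],
    [0.01,-0.2,0],
    [0.01,-0.2,0],
    [0.01,-0.2,0],
    [0.01,-0.2,0],
    [0.01,-0.2,0],
    [0,0,0],
  ],
  yaw=[0,0,0,0,0,0,0,0,0,0],
)

```text
clock: 17.78
position: [589.8, 85.8, -11.0]
tool_rot: [-180.0, 0.1, 92.3]
wrist_force: [-0.1, -0.2, 0.2]
opening: 12.1
```

```bash
python3 m.py | grep "teal"
```

```text
top teal [269. 257.] [591.6  18.6  40.9 111.6  92.3]
top teal [252. 309.] [500.   47.   29.1  77.9 151.2]
scene teal [371. 278.] [597.5   4.8  49.8  82.9  95.1]
scene teal [434. 277.] [484.7  73.8  23.   47.3  30.8]
```

Tracking well: rack x is about +1 mm and the angle is 92.3°. Continue.

play_rows(
  hand=[12,12,12,12,12,12,12,12,12,12],
  delta_pos=[
    [0.01,-0.2,0],
    [0.01,-0.2,0],
    [0.01,-0.2,0],
    [0.01,-0.2,0],
    [0.01,-0.2,0],
    [0.01,-0.2,0],
    [0.01,-0.2,0],
    [0.01,-0.2,0],
    [0.01,-0.2,0],
    [0,0,0],
  ],
  yaw=[0.05,0,0,0,0,0,0,0,0,0],
)

```text
clock: 18.77
position: [592.6, 31.9, -11.0]
tool_rot: [180.0, 0.0, 92.6]
wrist_force: [0.5, -0.6, 0.3]
opening: 12.1
```

```bash
python3 m.py | grep "teal"
```

```text
top teal [300. 255.] [594.8 -35.7  40.9 110.3  92.7]
top teal [252. 309.] [500.2  46.9  29.1  78.4 151.2]
scene teal [421. 277.] [507.4  56.8  39.1  81.1 150.6]
scene teal [353. 259.] [600.7 -51.5  49.3  77.8  95.1]
```

play_rows(
  hand=[12,12,12,12,12,12,12,12,12,12],
  delta_pos=[
    [0,-0.2,0],
    [0.01,-0.2,0],
    [0,-0.2,0],
    [0.01,-0.2,0],
    [0.01,-0.2,0],
    [0.01,-0.2,0],
    [0.01,-0.2,0],
    [0.01,-0.2,0],
    [0.01,-0.2,0],
    [0,0,0],
  ],
  yaw=[0,0,0,0,0,0,0,0,0,0],
)

```text
clock: 19.75
position: [594.6, -22.1, -11.0]
tool_rot: [-180.0, 0.0, 92.6]
wrist_force: [0.1, -0.3, 0.3]
opening: 11.7
```

```bash
python3 m.py | grep -E "top (teal|orange|purple)"; python3 -c "
from h import *
f=grab_frame('top')
for c in blobs(f,(0,0,170),(180,50,255),150): print(rect(f,c,30))"
```

```text
top teal [334. 253.] [597.8 -98.   40.8  93.2  93.2]
top orange [340. 314.] [ 489.2 -108.2   36.5  107.2   91.6]
top purple [340. 193.] [ 705.9 -111.9   39.4   80.1   95.3]
[ 436.8 -515.7  146.1  253.2   98.6]
[ 632.5 -439.8   87.    94.6  116.4]
[ 604.2 -168.1   15.3  286.     2.6]
[ 489.2 -107.8   25.9   49.    89.1]
[598.4 -89.2  26.4  50.4  93. ]
[705.6 -97.6  26.8  48.8  92.5]
[766.8 -21.8  33.6  34.5 135.3]
[746.4 109.9  27.3  40.3  11.8]
```

play_rows(
  hand=[12,12,12,12,12,12],
  delta_pos=[
    [0,-0.1,0],
    [0.01,-0.1,0],
    [0,-0.1,0],
    [0.01,-0.05,0],
    [0,0,0],
    [0,0,0],
  ],
  yaw=[0,0,0,0,0,0],
)

```text
clock: 20.45
position: [595.2, -31.0, -11.0]
tool_rot: [-180.0, 0.0, 92.7]
wrist_force: [0.6, 0.9, 0.9]
opening: 12.2
```

play_rows(
  hand=[12,12,12,12],
  delta_pos=[
    [0,-0.05,0],
    [0,-0.04,0],
    [0,0,0],
    [0,0,0],
  ],
  yaw=[0,0,0,0],
)

```text
clock: 20.78
position: [595.1, -33.7, -11.0]
tool_rot: [-180.0, 0.0, 92.7]
wrist_force: [-0.3, -0.2, 0.8]
opening: 11.7
```

play_rows(
  hand=[12,12,12],
  delta_pos=[
    [0,-0.06,0],
    [0,0,0],
    [0,0,0],
  ],
  yaw=[0,0,0],
)

```text
clock: 21.03
position: [595.1, -35.5, -11.0]
tool_rot: [-180.0, 0.0, 92.7]
wrist_force: [0.9, -0.6, -0.7]
opening: 12.2
```

play_rows(
  hand=[12,12,12],
  delta_pos=[
    [0,-0.04,0],
    [0,0,0],
    [0,0,0],
  ],
  yaw=[0,0,0],
)

```text
clock: 21.28
position: [595.2, -36.7, -11.0]
tool_rot: [-180.0, 0.0, 92.7]
wrist_force: [-0.6, -0.7, -0.2]
opening: 11.9
```

```bash
python3 -c "
from h import *
f=grab_frame('top')
for c in blobs(f,(0,0,170),(180,50,255),150)[2:6]: print(rect(f,c,30))
print(ctrl.state()['wrist_force'])"
```

```text
[ 604.2 -167.9   15.5  286.     2.4]
[ 489.6 -108.1   25.6   49.7   92.5]
[ 598.9 -103.7   26.1   49.4   92.5]
[741.1 108.9  26.6  50.9  10.4]
[0.01638761 0.54179076 0.31179038]
```

play_rows(
  hand=[12,12,12],
  delta_pos=[
    [0,-0.04,0],
    [0,0,0],
    [0,0,0],
  ],
  yaw=[0,0,0],
)

```text
clock: 21.58
position: [595.1, -37.8, -11.1]
tool_rot: [-180.0, 0.0, 92.7]
wrist_force: [0.2, -0.2, -0.2]
opening: 12.3
```

play_rows(
  hand=[12,12,12],
  delta_pos=[
    [0,-0.04,0],
    [0,0,0],
    [0,0,0],
  ],
  yaw=[0,0,0],
)

```text
clock: 21.83
position: [595.1, -39.2, -11.0]
tool_rot: [-180.0, 0.0, 92.7]
wrist_force: [-0.3, 0.1, 0.2]
opening: 12.0
```

play_rows(
  hand=[12,12,12],
  delta_pos=[
    [0,-0.03,0],
    [0,0,0],
    [0,0,0],
  ],
  yaw=[0,0,0],
)

```text
clock: 22.08
position: [595.1, -39.9, -11.1]
tool_rot: [-180.0, 0.0, 92.7]
wrist_force: [0.6, 0.1, -0.5]
opening: 12.2
```

play_rows(
  hand=[12,12,12],
  delta_pos=[
    [0,-0.03,0],
    [0,0,0],
    [0,0,0],
  ],
  yaw=[0,0,0],
)

```text
clock: 22.33
position: [595.1, -40.3, -11.0]
tool_rot: [-180.0, -0.0, 92.7]
wrist_force: [-0.5, 5.4, 0.9]
opening: 12.4
```

```bash
python3 -c "
from h import *
f=grab_frame('top')
for c in blobs(f,(0,0,170),(180,50,255),150)[2:6]: print(rect(f,c,30))
print(ctrl.state()['wrist_force'])"
```

```text
[ 604.2 -168.    15.4  286.     2.5]
[ 489.6 -108.1   25.6   49.7   92.5]
[ 598.7 -107.4   27.    48.3   89.1]
[741.3 109.   27.1  51.2  10.5]
[-0.40572284  5.63011456  0.58068469]
```

Force rose to 5.5 N with the label at y ≈ -107, which is the expected home position. I'll back off, lift and check.

play_rows(
  hand=[12,12,12,12,12,12,12,12,12,12],
  delta_pos=[
    [0,0.1,0],
    [0,0.3,0],
    [0,0.5,0],
    [0,0.5,0.5],
    [0,0.8,0.9],
    [0,0.9,0.9],
    [0,0.9,0.9],
    [0,0.9,0.5],
    [0,0.9,0],
    [0,0,0],
  ],
  yaw=[0,0,0,0,0,0,0,0,0,0],
)

```text
clock: 23.22
position: [594.7, 140.2, 100.7]
tool_rot: [179.9, -0.2, 93.1]
wrist_force: [-1.2, 1.0, -0.7]
opening: 12.1
```

```bash
python3 m.py | grep -E "teal|orange|purple"; python3 -c "
from h import *
f=grab_frame('top')
for c in blobs(f,(0,0,170),(180,50,255),150): print(rect(f,c,30))
cv2.imwrite('pics/t7.png',cv2.resize(f['color'][140:345,190:395],None,fx=2.9,fy=2.9,interpolation=cv2.INTER_CUBIC))"
```

```text
top teal [338. 252.] [ 597.8 -105.7   40.5  107.9   93.3]
top teal [252. 309.] [499.9  47.   29.1  77.9 151.4]
top orange [340. 314.] [ 488.8 -108.    36.5  107.7   92.3]
top purple [331. 194.] [702.9 -97.1  41.7 109.4  92.4]
scene teal [343. 246.] [602.5 -99.8  48.3 122.   92.6]
scene orange [382. 221.] [ 487.5 -106.9   38.9  112.    89.7]
scene purple [305. 273.] [706.8 -90.5  43.1 121.1  92.2]
[ 436.8 -515.8  146.1  252.8   98.6]
[ 632.4 -440.2   86.4   95.1  117.1]
[ 604.2 -168.    15.4  286.     2.5]
[ 489.6 -108.    25.6   49.7   92.5]
[ 598.9 -106.9   26.3   50.2   92.5]
[705.6 -96.7  26.8  50.4  92.4]
[741.3 108.9  26.6  51.2  10.4]
[766.8 -21.8  33.6  34.5 135.3]
[500.6  47.7  18.2  35.  151.2]
```

View pics/t7.png

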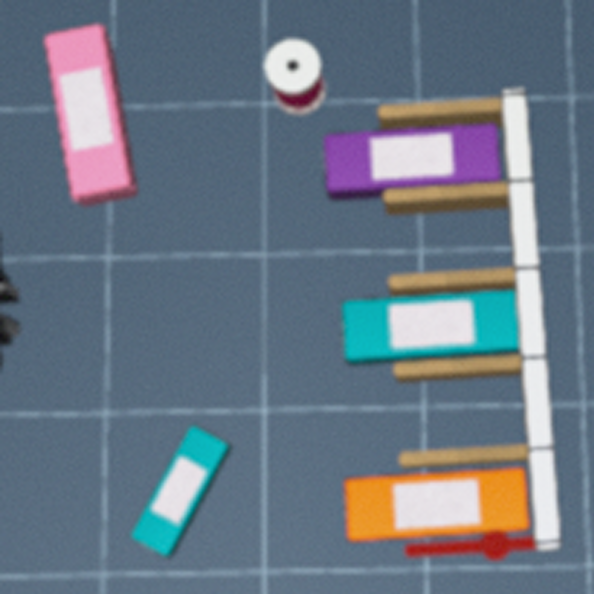

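Teal sits in the third gap at (432,325), reaching the rail. Everything else is where it was, and the gripper is clear of it all. Handing in.

```bash
python3 -c "
from workcell import order
print(order.hand_in())"
```

```text
the job is handed in; nothing more can be done
None
```

I touched the rail with closed fingertips at gaps 1, 2 and 3 in order, at about 3 N each. I then squared the teal case up with a sideways push from the spread fingers and pushed it into the third gap from behind. The job is handed in; no verdict was reported.

**Last checks:**
- **Teal case:** it met the back wall at about 5.5 N. From the top camera it then lay at about rack x +1.5 mm, y +19 mm, parallel to the gaps within about 0.5°.
- **Other objects:** the orange and purple cases, the spool and the mug read within about 1 mm of where they started.
- **Robot:** the gripper was about 190 mm behind the case and raised, touching nothing. The clock stood at about 23 s.

**Disagreements:**
- **Height of the fingertips:** with the fingers closed, the reported tool height was about 21 mm below the true fingertip height. I found this from the rail contact and the pictures, and worked with it from then on.
- **Home depth:** the orange and purple cases appear to stand about 4 mm short of the home depth I measured for teal. I relied on the contact force instead.

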